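# Bolt and pin the dorm strongbox

### The job

Slide the strongbox's bolt bar fully home by its red knob, so that the holes line up. Then take the ball-lock pin from the cork stand with its orange button squeezed in, feel gently for the staple hole (it is not quite where it is marked), push the pin fully home through staple and bar without forcing it, and let go so that its balls spring out and lock it. Leave the other things where they are.

Things in the scene. Friction and masses are not known exactly. Their poses are not given: they have to be found in the camera images.
- chest: Blue steel strongbox, fixed, 180 x 270 x 90 mm (its own x, y, z), origin at the centre of its underside. On its flat top is a bolt set: a bar sliding along box +y in a channel, and a steel staple. The set is screwed on through slotted holes and does not move, but sits up to 5 mm off nominal in box x and in box y, differently each time; staple, bar and knob shift together.
- bolt_mark (a point): Centre of the strongbox's top face, 90 mm above its origin. Heights of the bolt set above this: bar from 20 to 28 mm (30 mm wide, 135 mm long), then a 1 mm gap, then the staple's top plate from 29 to 35 mm (52 mm in x, 40 mm in y). Under the bar at the staple there is 20 mm of free space.
- hole_mark (a point): Nominal centre of the staple hole on the plate's upper face: box frame (0, 45, 125) mm. The hole is round, 15.6 mm, with a 1 mm chamfer; the real hole is up to 5 mm off this mark in box x and up to 5 mm in box y. The bar has a 17 mm hole that lies under it when the bar is home.
- bar (a joint): Position of the bolt bar (m): 0 drawn back, 0.045 fully home against its stop, where the holes line up (it must be within about 1 mm of the stop). It slides along box +y with about 2.5 N of friction and stays where left.
- knob_mark (a point): Nominal foot of the bar's red knob for joint value 0: box frame (0, -80, 118) mm, on the bar's upper face; it travels along box +y with the joint. The real knob is up to 5 mm off in box x and y, like the hole. The knob is an upright cylinder, 18 mm in diameter, 34 mm tall; its axis is exactly 80 mm in -y from the bar's hole.
- stand: Cork block, fixed, 75 x 75 x 55 mm, origin at the centre of its underside, with a 25 mm hole down its middle in which the pin hangs upright by its collar.
- pin: Ball-lock pin, about 125 g, upright in the stand; origin at its lower tip, z up the shaft to the handle. Shaft 14 mm in diameter, its last 3 mm tapering to a 10 mm flat tip. Two brass balls, 5 to 11 mm above the tip, stick out along pin +x and -x to 11.5 mm from the axis, too far for the holes, and draw in flush while the button is held in. The pin's turn about z does not matter in the hole.
- pin_handle (a point): Middle of the orange button's height on the pin's axis, 52 mm above the tip: where to grip. Black handle from 32 to 70 mm above the tip, 24 mm in pin x, 30 mm in pin y, centred on the shaft. The button (16 mm wide, 24 mm tall) stands 5 mm proud of its +y face: gripping across pin y (35 mm wide) presses it in flush (30 mm wide).
- pin_collar (a point): Lower face of the sprung brass collar (32 mm in diameter, 3 mm thick) on the shaft, 22 mm above the tip. It yields 7 mm upwards, from 3 N to 8 N, then is solid. Pressed on the staple plate it must yield at least 4 mm (about 6 N) before the balls are clear below the bar; press to 5 to 7 mm, hold there and open the fingers. Let go sooner, it pushes the pin back up.
- button (a joint): Travel of the orange button (m): 0 out, 0.005 fully in. A spring pushes it out, 2 N at the start and 9.5 N fully in, so grip with 20 N or more.
- ball_a (a joint): Travel of the locking balls into the shaft (m): 0 sticking out (locked), 0.005 flush; it follows the button.
- cup: Teal hard silicone cup, 76 mm in diameter, 75 mm tall, loose bystander; origin under its centre.
- compact: Round pink plastic mirror compact, 72 mm in diameter, 17 mm tall, loose bystander; origin under its centre.
- tweezers: Steel tweezers, 100 mm long, lying on the strongbox's top, loose bystander; origin under the middle.
- whistle: Green plastic whistle, 46 mm long, 22 mm tall, lying on the strongbox's top, loose bystander; origin under its barrel.
- bottle: Empty amber glass bottle with black cap, 54 mm in diameter, 130 mm tall, loose bystander; origin under its centre.
- soaptin: Aluminium soap tin, 95 x 62 x 28 mm, loose bystander; origin under its centre.
There are look-alikes about, which are no part of the job. What is shaped like the pin but blue or green is not meant.

How it is judged:
By the outcome, as a careful person would: the job done as asked, in the order asked, and still so for the second after the job is handed in, with the robot touching nothing.
It also fails if it takes over 67 s, if anything falls off the work surface, if the arm or the gripper's body presses on something with over 40 N, if the wrist force passes 120 N, or if a joint passes its speed limit or range.

### The arm

A 6-joint arm with a two-finger parallel gripper is mounted at the origin on the work surface. World frame = base frame: x ahead of the robot, y to its left, z up, the work surface at z = 0. Lengths are in m, angles in rad, forces in N, time in s.
With the tool pointing down it reaches from about 0.4 to 0.825 m from the base axis. Payload 7 kg.
Tool frame: the origin (TCP) lies at the very end of the fingers, on their centre line; the grasp point (between the pads) lies 19 mm behind it (arm.pinch_z is the z of the grasp point in the tool frame, in m); z points along the fingers, y is the direction in which the jaws open and shut (so a half turn about z gives the same grasp; the last joint's range is limited). The gripper opens to 88 mm and grips with 3 to 60 N. Pads are 19 mm wide; open, the fingers measure 130 mm over their backs; the gripper's body (78 mm by 193 mm) begins 47 mm behind the grasp point.
Start: joints at [1.399, 0.359, 0.012, 0, -1.224, -0.288], TCP at [0.3, 0.605, 0.227] pointing down, gripper open.
Joint ranges: [-3.07, 3.07], [-1.43, 2.12], [-1.02, 1.25], [-3.03, 1.67], [-3.05, -0], [-3.03, 3.03]. Speed limits (rad/s): [2.39, 2.39, 3.01, 3.14, 3.14, 3.14].

### API

Orientations are given as [roll, pitch, yaw] about the fixed x, y, z axes, in that order (R = Rz(yaw) Ry(pitch) Rx(roll)).
In Python, from station import arm gives the robot as it stands.
- The arm moves only by the tool drive_tool, never from a script. Its argument "targets" is a list of rows, each a list of 6 numbers: the shift along the world's x, y, z in units of 0.04 m (1.0 is 0.04 m), then the turn, a rotation vector about the world's x, y, z in units of 6 degrees (1.0 is 6 degrees). In form: [[x, y, z, wx, wy, wz], ...]. A call has 1 to 5 rows; each row shifts and turns the commanded pose from where the row before left it; what a row does not reach is not made up. A row lasts 1/8 s, in which the tool goes at most 62.5 mm and 10.7 degrees, less where a joint would pass 70% of its speed; a pose out of reach is approached as far as the arm can. A call with a number of a shift or a turn outside -1 to 1 is refused whole. A call with a gripper value outside its range is refused whole. "claw" is the opening, from 0 (shut) to 1 (fully open), set as the call begins (left out, the last holds). The fingers move at their own pace and stop on an object; "newtons" is the grip in N (left out, the last holds). Time passes only in rows, so rows that do not move let the fingers close. It gives the time, the measured TCP pose, the force and the opening at its end, in the units of the state.
- arm.get_state(): the state, without advancing time (a new reading comes with each control period).
- arm.grab_frame(name): name is "scene" or "top" or "wrist"; returns (picture, depth): 420x560x3 uint8, red, green, blue; 420x560 float32, m along the optical axis (not along the pixel's ray), 0 where there is no reading.
- arm.get_calibration(name): a dict with "mtx" (3x3 intrinsics, pixels), "dist_coeffs" ([k1, k2, p1, p2, k3] as OpenCV has them; the pictures are not rectified), "origin" and "rotation" of the camera in the world. Camera axes: x right, y up, looking along -z (the intrinsics and any distortion apply to the point x, -y, -z); pixel columns grow to the right and rows downward; lengths in m; the calibration is good to about 2 mm. A picture is of the moment at which its call begins: read the wrist's pose just before it. get_calibration takes no time and is no camera call; for the wrist camera it gives the pose at the moment of the call.
- arm.job_done(): hands the job in, once; it reports no verdict.
Trained networks look in the newest picture that a camera, given by its name, has taken for a name from the list of things; names that differ only in an ending like _2 or _b are one class to them, and where a whole thing is asked for, a point or a joint stands for the part that bears it (a point fixed in the world has none). Each returns a list of dicts, best first, with "score" (0 to 1); they miss things now and then, are a little off and sometimes report something else, mostly with a low value. They report only what shows in the picture. A call takes as long as a camera call. They do not tell look-alikes from the thing itself.
- arm.search_frame(target, camera): "point" ([x, y, z] in m, in the coordinates of the camera as it stood for that picture, good to about 4 mm: the middle of the surface that is visible of it).
- arm.cut_out(target, camera): "pixels" (420x560 bool, what is visible of it).
- arm.landmark_of(target, camera): "point" ([x, y, z] in m, in the coordinates of the camera as it stood for that picture, good to about 4 mm: a listed point, or the origin of a listed thing).
The state is a dict: "t": time; "q": joint angles; "qd": joint speeds; "joint_efforts": joint torques, N m; "eef_pos": TCP position; "ee_rot": TCP orientation; "force": force on the tool from outside, world axes, zero at the start; "moment": the same for the moment, N m; "width": finger opening in m.
Only numpy, scipy, OpenCV 4.12 (cv2) and the standard library are available. Lean on these libraries where they do the work, as an engineer would, in place of code of your own. Each camera call takes 0.05 s, during which the arm holds its last target. There are 200 camera calls.

## Working session

There is one attempt and no reset: what is moved stays moved. The work goes in short steps, Python scripts to look and compute and a tool call to move; the robot and the scene stay as the last step left them, time stands still between calls to the robot, and variables do not carry over. Pictures are saved under pics/ and viewed, about 8 in all and at most 12, crops included, and the job is handed in when it is done.

Besides the shell and the picture viewer there is one more tool, called after "Call:" in YAML: its name, and indented under it one key for each argument. drive_tool: Moves the arm, as the interface text tells. Shifts and turns lie within -1 to 1; 1 stands for 0.04 m of shift or 6 degrees of turn. Its arguments: {"type":"object","properties":{"targets":{"type":"array"},"claw":{"type":"number"},"newtons":{"type":"number"}},"required":["targets"]}

```bash
ls; mkdir -p pics
cat > h.py <<'E'
import numpy as np, cv2
from station import arm
def cal(n):
    c=arm.get_calibration(n); return {k:np.array(c[k],float) for k in ("mtx","dist_coeffs","origin","rotation")}
def ray(c,uv):
    p=cv2.undistortPoints(np.array(uv,float).reshape(-1,1,2),c["mtx"],c["dist_coeffs"]).reshape(-1,2)
    return np.c_[p[:,0],-p[:,1],-np.ones(len(p))]@c["rotation"].T
def world(c,uv,d):  # depth along axis
    return c["origin"]+ray(c,uv)*np.array(d).reshape(-1,1)
def atz(c,uv,z):
    r=ray(c,uv); return c["origin"]+r*((z-c["origin"][2])/r[:,2])[:,None]
def c2w(c,p): return c["origin"]+c["rotation"]@np.array(p)
def save(n,im): cv2.imwrite(f"pics/{n}.png",im[:,:,::-1])
E
python3 - <<'E'
from h import *
np.set_printoptions(precision=4,suppress=True)
s=arm.get_state(); print(s["t"],s["eef_pos"],s["ee_rot"],s["width"],arm.pinch_z)
ims=[]
for n in ("top","scene"):
    c=cal(n); im,d=arm.grab_frame(n); np.savez(f"{n}0.npz",im=im,d=d,**c); ims.append(im); save(n+"0",im)
    print(n,c["origin"],c["rotation"][:,2])
    for t in ("chest","bolt_mark","hole_mark","knob_mark","stand","pin","pin_handle","cup","compact","tweezers","whistle","bottle","soaptin"):
        r=arm.landmark_of(t,n); print(t,[(round(x["score"],2),c2w(c,x["point"]).round(3)) for x in r[:3]])
E
```

```text
pics
0.0 [0.2994 0.6045 0.2257] [ 3.14   -0.0002 -0.4599] 0.08731514576010448 -0.0188Traceback (most recent call last):
  File "<stdin>", line 7, in <module>
IndexError: too many indices for array: array is 1-dimensional, but 2 were indexed
```

Run:
```python
from h import *
for n in ("top","scene","wrist"): print(n,arm.get_calibration(n))
print(arm.get_state())
```

```text
top {'mtx': array([[405.60029274,   0.        , 287.64769121],
       [  0.        , 405.60029274, 214.42086804],
       [  0.        ,   0.        ,   1.        ]]), 'dist_coeffs': array([-0.02271936,  0.        ,  0.        ,  0.        ,  0.        ]), 'origin': array([ 0.37538049, -0.00531363,  0.94581014]), 'rotation': array([ 1.80332847e-01, -3.54148055e-04, -1.58995734e+00])}
scene {'mtx': array([[481.89870607,   0.        , 280.98097112],
       [  0.        , 481.89870607, 207.25231456],
       [  0.        ,   0.        ,   1.        ]]), 'dist_coeffs': array([-0.16475082,  0.        ,  0.        ,  0.        ,  0.        ]), 'origin': array([0.93100406, 0.56833305, 0.83138604]), 'rotation': array([ 7.52413668e-01, -1.82467114e-03,  2.52100096e+00])}
wrist {'mtx': array([[358.72901335,   0.        , 275.97332002],
       [  0.        , 358.72901335, 200.39469387],
       [  0.        ,   0.        ,   1.        ]]), 'dist_coeffs': array([-0.09125723,  0.        ,  0.        ,  0.        ,  0.        ]), 'origin': array([0.36689384, 0.57238829, 0.38424498]), 'rotation': array([-0.27807146, -0.00206099, -2.02935586])}
{'t': 0.05, 'q': array([ 1.39910188e+00,  3.59356678e-01,  1.10800338e-02, -3.51744625e-04,
       -1.22411285e+00, -2.88079731e-01]), 'qd': array([ 0.00026473, -0.00154761,  0.00142615,  0.00024131, -0.0006858 ,
       -0.00166711]), 'joint_efforts': array([-2.13525578e-03, -5.84665167e+01,  2.94062340e+01,  7.02601880e+00,
        1.03858835e-02, -4.59297189e-05]), 'eef_pos': array([0.29934795, 0.60445031, 0.22565116]), 'ee_rot': array([ 3.13997118e+00, -1.35641386e-04, -4.59893843e-01]), 'force': array([ 0.69024621,  0.88050248, -0.62160565]), 'moment': array([-0.00657726, -0.01313032,  0.03881675]), 'width': 0.08758101868951414}
```

```bash
python3 - <<'E'
s=open('h.py').read()
s=s.replace('''c=arm.get_calibration(n); return {k:np.array(c[k],float) for k in ("mtx","dist_coeffs","origin","rotation")}''','''c=dict(arm.get_calibration(n)); c["rotation"]=Rotation.from_euler("xyz",c["rotation"]).as_matrix(); return c''').replace("from station","from scipy.spatial.transform import Rotation\nfrom station")
open('h.py','w').write(s)
E
python3 - <<'E'
from h import *
np.set_printoptions(precision=4,suppress=True)
ims=[]
for n in ("top","scene"):
    c=cal(n); im,d=arm.grab_frame(n); np.savez(f"{n}0.npz",im=im,d=d,**c); ims.append(im); save(n+"0",im)
    print(n,c["origin"],c["rotation"][:,2])
    for t in ("chest","bolt_mark","hole_mark","knob_mark","stand","pin","pin_handle"):
        r=arm.landmark_of(t,n); print(t,[(round(x["score"],2),c2w(c,x["point"]).round(3)) for x in r[:3]])
E
```

```text
top [ 0.3754 -0.0053  0.9458] [-0.1793  0.0038  0.9838]
chest [(0.63, array([ 0.589, -0.013, -0.005]))]
bolt_mark [(0.7, array([ 0.59 , -0.009,  0.09 ]))]
hole_mark [(0.84, array([0.585, 0.04 , 0.125])), (0.6, array([0.512, 0.056, 0.089]))]
knob_mark [(0.75, array([ 0.595, -0.086,  0.118])), (0.72, array([0.583, 0.04 , 0.126]))]
stand [(0.9, array([ 0.556,  0.328, -0.001])), (0.54, array([ 0.705, -0.351, -0.003]))]
pin [(0.72, array([0.557, 0.328, 0.031])), (0.59, array([0.454, 0.328, 0.001])), (0.47, array([ 0.529,  0.227, -0.003]))]
pin_handle [(0.72, array([0.455, 0.329, 0.053])), (0.69, array([0.554, 0.325, 0.088])), (0.47, array([0.524, 0.228, 0.054]))]
scene [0.931  0.5683 0.8314] [0.3985 0.5552 0.73  ]
chest [(0.86, array([ 0.592, -0.008, -0.001]))]
bolt_mark [(0.85, array([ 0.585, -0.012,  0.089]))]
hole_mark [(0.6, array([0.583, 0.038, 0.123]))]
knob_mark [(0.8, array([ 0.597, -0.09 ,  0.118]))]
stand [(0.81, array([ 0.555,  0.325, -0.   ])), (0.37, array([0.553, 0.325, 0.051])), (0.28, array([ 0.601, -0.086,  0.12 ]))]
pin [(0.79, array([0.555, 0.323, 0.032])), (0.68, array([0.459, 0.324, 0.005])), (0.61, array([ 0.527,  0.223, -0.003]))]
pin_handle [(0.78, array([0.554, 0.322, 0.086])), (0.67, array([0.556, 0.324, 0.034])), (0.6, array([0.456, 0.328, 0.056]))]
```

View pics/top0.png

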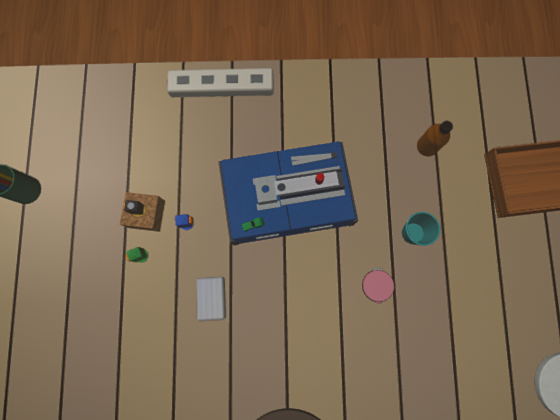

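View pics/scene0.png

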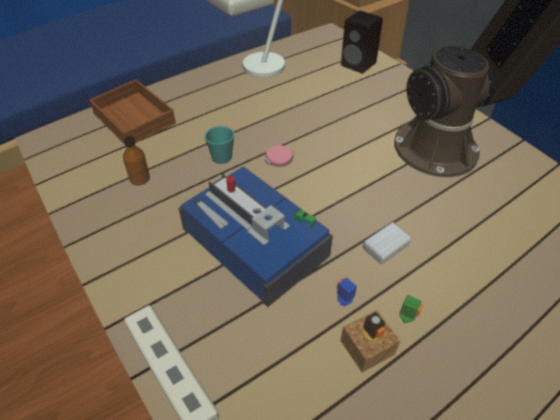

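Run:
```python
from h import *
np.set_printoptions(precision=4,suppress=True)
T=np.load("top0.npz");S=np.load("scene0.npz")
def crop(im,x,y,w,h,k): return cv2.resize(im[y:y+h,x:x+w],None,fx=k,fy=k,interpolation=cv2.INTER_CUBIC)
a=crop(S["im"],335,295,75,75,5);b=crop(T["im"],110,180,80,75,5)
a=cv2.resize(a,(400,375)); im=np.hstack([a,b])
save("crop1",im)
def cloud(Z):
    c={k:Z[k] for k in("mtx","dist_coeffs","origin","rotation")}
    v,u=np.mgrid[0:420,0:560]; P=world(c,np.c_[u.ravel(),v.ravel()],Z["d"].ravel()); P[Z["d"].ravel()==0]=9
    return P,Z["im"].reshape(-1,3).astype(int)
for n,Z in(("top",T),("scene",S)):
    P,C=cloud(Z)
    m=(abs(P[:,0]-.59)<.14)&(abs(P[:,1]+.01)<.19)&(abs(P[:,2]-.09)<.006)&(C[:,2]>C[:,0]*1.5)
    r=cv2.minAreaRect(P[m][:,:2].astype(np.float32)*1000);print(n,"chest top",r,np.median(P[m][:,2]))
    k=(C[:,0]>110)&(C[:,1]<60)&(C[:,2]<70)&(abs(P[:,0]-.59)<.05)&(abs(P[:,1]+.09)<.05)
    print("knob",k.sum(),P[k].mean(0),P[k].min(0),P[k].max(0)); t=k&(P[:,2]>P[k][:,2].max()-.006); print(" top",t.sum(),P[t].mean(0))
    h=(abs(P[:,0]-.555)<.03)&(abs(P[:,1]-.325)<.03)&(P[:,2]>.09)
    print("handle",h.sum(),P[h].mean(0),P[h].min(0),P[h].max(0)); t=h&(P[:,2]>.098)
    if t.sum()>4: print(" top",cv2.minAreaRect(P[t][:,:2].astype(np.float32)*1000))
    o=(C[:,0]>150)&(C[:,2]<70)&(C[:,1]<130)&(abs(P[:,0]-.555)<.04)&(abs(P[:,1]-.325)<.04)&(P[:,2]>.06)
    print("orange",o.sum(),P[o].mean(0) if o.any() else 0)
    for nm in("bolt_mark","knob_mark"): pass
    s=(abs(P[:,0]-.585)<.05)&(abs(P[:,1]-.035)<.05)&(abs(P[:,2]-.125)<.003)
    print("plate",s.sum(),cv2.minAreaRect(P[s][:,:2].astype(np.float32)*1000),P[s][:,2].mean())
```

```text
top chest top ((587.9528198242188, -7.9920806884765625), (179.5645751953125, 269.26885986328125), 8.363951683044434) 0.08957607554278535
knob 47 [ 0.597  -0.0747  0.1517] [ 0.589  -0.0813  0.1486] [ 0.6046 -0.0672  0.1546]
 top 46 [ 0.5971 -0.0749  0.1518]
handle 192 [0.5534 0.323  0.1007] [0.5418 0.3086 0.0901] [0.5675 0.3448 0.107 ]
 top ((555.0828247070312, 325.0774841308594), (33.28580093383789, 23.69418716430664), 86.52764129638672)
orange 7 [0.5554 0.3383 0.0919]
plate 402 ((580.7681274414062, 37.71504592895508), (52.67438888549805, 39.58507537841797), 8.394176483154297) 0.12459316486776688
scene chest top ((591.1355590820312, -6.0765228271484375), (178.81321716308594, 268.4547119140625), 8.387486457824707) 0.0891234828865779
knob 68 [ 0.601  -0.0708  0.1432] [ 0.5929 -0.0824  0.1252] [ 0.6062 -0.0649  0.1541]
 top 32 [ 0.5993 -0.0728  0.1507]
handle 296 [0.5583 0.3277 0.1008] [0.5435 0.3097 0.09  ] [0.5689 0.3451 0.1069]
 top ((555.92822265625, 327.0575866699219), (34.53672409057617, 24.859464645385742), 88.2875747680664)
orange 30 [0.5573 0.3426 0.0957]
plate 365 ((582.9197998046875, 36.79597473144531), (53.12961959838867, 42.08329772949219), 7.919593334197998) 0.12434524272695414
```

View pics/crop1.png

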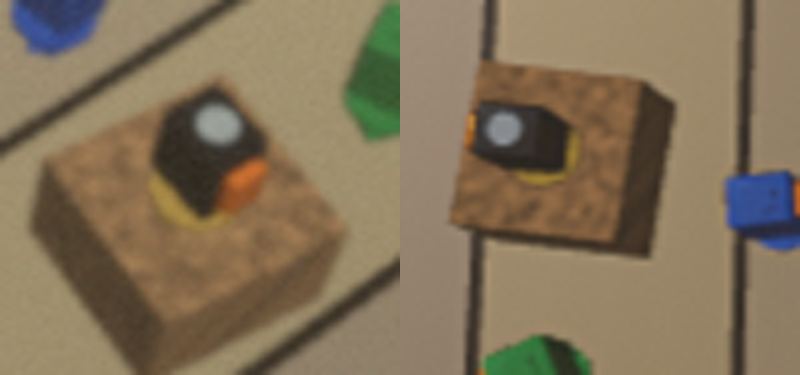

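Pin candidates: black with an orange button in the cork stand at top-view (135,206); blue at (184,220); green at (137,254). The black one is meant, because the other two are the wrong colour and are not in the cork. The crop confirms this. First I move above the knob.

Call:
drive_tool:
  targets:
    - [0.44, -1, 0, 0, 0, 0.34]
    - [0.44, -1, 0, 0, 0, 0.34]
    - [0.44, -1, 0, 0, 0, 0.34]
    - [0.44, -1, 0, 0, 0, 0.34]
    - [0.44, -1, 0, 0, 0, 0.34]
  claw: 1

```text
t: 1.48
eef_pos: [0.388, 0.4036, 0.2268]
ee_rot: [-3.141, -0.0, -0.28]
force: [-0.1, 0.6, -0.6]
width: 0.0877
```

Call:
drive_tool:
  targets:
    - [0.44, -1, 0, 0, 0, 0.34]
    - [0.44, -1, 0, 0, 0, 0.34]
    - [0.44, -1, 0, 0, 0, 0.34]
    - [0.44, -1, 0, 0, 0, 0.34]
    - [0.44, -1, 0, 0, 0, 0.34]

```text
t: 2.1
eef_pos: [0.476, 0.2036, 0.2269]
ee_rot: [-3.141, -0.001, -0.102]
force: [0.8, 0.2, 0.3]
width: 0.0876
```

Call:
drive_tool:
  targets:
    - [0.44, -1, 0, 0, 0, 0.34]
    - [0.44, -1, 0, 0, 0, 0.34]
    - [0.44, -1, 0, 0, 0, 0.34]
    - [0.44, -1, 0, 0, 0, 0.34]
    - [0.44, -1, 0, 0, 0, 0.34]

```text
t: 2.72
eef_pos: [0.5641, 0.0035, 0.2268]
ee_rot: [-3.141, -0.001, 0.076]
force: [0.1, 0.4, 0.0]
width: 0.0875
```

Call:
drive_tool:
  targets:
    - [0.44, -1, 0, 0, 0, 0.34]
    - [0.4, -0.9, 0, 0, 0, 0.34]
    - [0, 0, 0, 0, 0, 0]

```text
t: 3.1
eef_pos: [0.5977, -0.0734, 0.226]
ee_rot: [3.141, 0.001, 0.143]
force: [0.3, 0.1, -0.1]
width: 0.0877
```

```bash
cat > look.py <<'E'
from h import *
import sys
np.set_printoptions(precision=4,suppress=True)
n=sys.argv[1]
s=arm.get_state();print(s["t"],s["eef_pos"],s["ee_rot"],s["force"],s["width"])
c=cal("wrist"); im,d=arm.grab_frame("wrist"); np.savez(n+".npz",im=im,d=d,**c); save(n,im)
v,u=np.mgrid[0:420,0:560]; P=world(c,np.c_[u.ravel(),v.ravel()],d.ravel()); P[d.ravel()==0]=9; C=im.reshape(-1,3).astype(int)
k=(C[:,0]>90)&(C[:,1]<C[:,0]*.45)&(C[:,2]<C[:,0]*.5)&(abs(P[:,0]-.59)<.06)&(abs(P[:,1]+.05)<.08)&(P[:,2]>.149)
print("knob top",k.sum(),P[k].mean(0),cv2.minEnclosingCircle(P[k][:,:2].astype(np.float32)*1000))
p=(abs(P[:,0]-.585)<.05)&(abs(P[:,1]-.035)<.05)&(abs(P[:,2]-.125)<.003)
print("plate",p.sum(),cv2.minAreaRect(P[p][:,:2].astype(np.float32)*1000),np.median(P[p][:,2]))
E
python3 look.py w1
```

```text
3.1 [ 0.5977 -0.0734  0.226 ] [3.1412 0.0007 0.1428] [ 0.3284  0.0682 -0.0654] 0.0877118064409647
knob top 445 [ 0.5988 -0.0752  0.1521] ((598.3845825195312, -75.4944839477539), 8.565235137939453)
plate 3178 ((581.2933959960938, 36.839027404785156), (52.667423248291016, 41.59703826904297), 8.604243278503418) 0.125395305123081
```

View pics/w1.png

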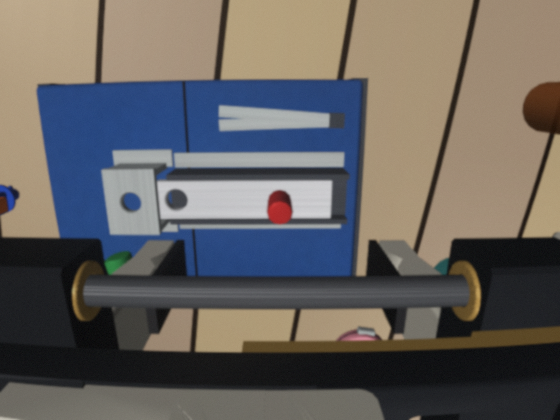

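Staple hole at (130,202), bar hole at (176,199), knob at (279,202) between the open jaws, which lie along box y. I descend and grip the knob.

Call:
drive_tool:
  targets:
    - [0.02, -0.05, -0.7, 0, 0, 0]
    - [0, 0, -0.7, 0, 0, 0]
    - [0, 0, -0.7, 0, 0, 0]
    - [0, 0, -0.4, 0, 0, 0]

```text
t: 3.65
eef_pos: [0.5972, -0.0724, 0.1254]
ee_rot: [-3.141, 0.001, 0.146]
force: [0.2, -0.9, 0.7]
width: 0.0879
```

Call:
drive_tool:
  targets:
    - [0, 0, 0, 0, 0, 0]
    - [0, 0, 0, 0, 0, 0]
    - [0, 0, 0, 0, 0, 0]
    - [0, 0, 0, 0, 0, 0]
    - [0, 0, 0, 0, 0, 0]
  claw: 0
  newtons: 20

```text
t: 4.28
eef_pos: [0.5981, -0.0732, 0.1269]
ee_rot: [3.142, -0.001, 0.145]
force: [1.0, 0.2, 0.4]
width: 0.0434
```

Run:
```python
from h import *
Z=np.load("w1.npz");c={k:Z[k] for k in("mtx","dist_coeffs","origin","rotation")}
g=cv2.cvtColor(Z["im"],cv2.COLOR_RGB2GRAY)
for nm,(u,v),z in(("staple",(130,202),.125),("bar",(176,199),.118)):
    p=g[v-18:v+19,u-18:u+19].astype(float); w=np.clip(110-p,0,None)
    yy,xx=np.mgrid[-18:19,-18:19]; w[(xx**2+yy**2)>14**2]=0
    uv=(u+(w*xx).sum()/w.sum(),v+(w*yy).sum()/w.sum()); print(nm,uv,atz(c,[uv],z),np.percentile(p,[5,25,50,75]))
    print(p[18,::3].astype(int))
```

```text
staple (np.float64(129.86753117206982), np.float64(202.00379052369078)) [[0.58123652 0.0374053  0.125     ]] [ 71. 130. 166. 168.]
[170 169 163  88  65  72  72  72  73  82 162 165 167]
bar (np.float64(176.030184839749), np.float64(199.0486688146515)) [[0.5864943  0.00368367 0.118     ]] [ 67. 110. 187. 196.]
[132 195 162  77  75  68  67  66  63  70 173 195 194]
```

Call:
drive_tool:
  targets:
    - [0, 0, 0, 0, 0, 0]
    - [0, 0, 0, 0, 0, 0]
    - [0, 0, 0, 0, 0, 0]
    - [0, 0, 0, 0, 0, 0]

```text
t: 4.78
eef_pos: [0.598, -0.0734, 0.1266]
ee_rot: [3.141, 0.0, 0.146]
force: [0.3, -2.5, 0.1]
width: 0.017
```

Call:
drive_tool:
  targets:
    - [-0.037, 0.25, 0, 0, 0, 0]
    - [-0.037, 0.25, 0, 0, 0, 0]
    - [-0.037, 0.25, 0, 0, 0, 0]
    - [0, 0, 0, 0, 0, 0]

```text
t: 5.28
eef_pos: [0.5934, -0.0426, 0.1266]
ee_rot: [3.141, 0.0, 0.147]
force: [1.6, -3.9, -0.1]
width: 0.0178
```

Call:
drive_tool:
  targets:
    - [-0.007, 0.05, 0, 0, 0, 0]
    - [-0.007, 0.05, 0, 0, 0, 0]
    - [0, 0, 0, 0, 0, 0]

```text
t: 5.65
eef_pos: [0.5933, -0.0423, 0.1267]
ee_rot: [3.137, 0.001, 0.146]
force: [7.1, -23.3, -4.7]
width: 0.0171
```

Call:
drive_tool:
  targets:
    - [-0.007, 0.05, 0, 0, 0, 0]
    - [0, 0, 0, 0, 0, 0]

```text
t: 5.9
eef_pos: [0.5932, -0.0422, 0.1267]
ee_rot: [3.134, 0.001, 0.146]
force: [9.7, -32.6, -6.8]
width: 0.0174
```

Bar stopped hard: 33 N against the stop after about 33.5 mm of travel, as the vision distance predicted. I release gently.

Call:
drive_tool:
  targets:
    - [0.016, -0.11, 0, 0, 0, 0]
    - [0, 0, 0, 0, 0, 0]

```text
t: 6.15
eef_pos: [0.5934, -0.0426, 0.1266]
ee_rot: [3.14, 0.0, 0.145]
force: [3.3, -11.5, -2.1]
width: 0.0174
```

Call:
drive_tool:
  targets:
    - [0, 0, 0, 0, 0, 0]
    - [0, 0, 0, 0, 0, 0]
    - [0, 0, 0, 0, 0, 0]
    - [0, 0, 0.2, 0, 0, 0]
    - [0, 0, 0.6, 0, 0, 0]
  claw: 0.45

```text
t: 6.78
eef_pos: [0.5925, -0.0414, 0.1582]
ee_rot: [-3.142, 0.002, 0.146]
force: [0.2, 0.5, 0.5]
width: 0.0396
```

Call:
drive_tool:
  targets:
    - [0, 0, 1, 0, 0, 0]
    - [0, 0, 1, 0, 0, 0]
    - [0, 0, 0, 0, 0, 0]

```text
t: 7.15
eef_pos: [0.5953, -0.0413, 0.2431]
ee_rot: [3.141, -0.007, 0.146]
force: [0.3, -0.6, -0.2]
width: 0.0396
```

```bash
python3 look.py w2
python3 - <<'E'
import cv2; im=cv2.imread("pics/w2.png"); print(im.shape); cv2.imwrite("pics/w2c.png",cv2.resize(im[120:270,80:330],None,fx=3,fy=3))
E
```

```text
7.15 [ 0.5953 -0.0413  0.2431] [ 3.1415 -0.0073  0.146 ] [ 0.3272 -0.6126 -0.1684] 0.03955025523366268
knob top 389 [ 0.5938 -0.0421  0.1521] ((593.3933715820312, -42.07432556152344), 8.532044410705566)
plate 2874 ((581.26806640625, 36.468807220458984), (52.7862548828125, 40.944576263427734), 8.36773681640625) 0.1254426010546854
(420, 560, 3)
```

View pics/w2c.png

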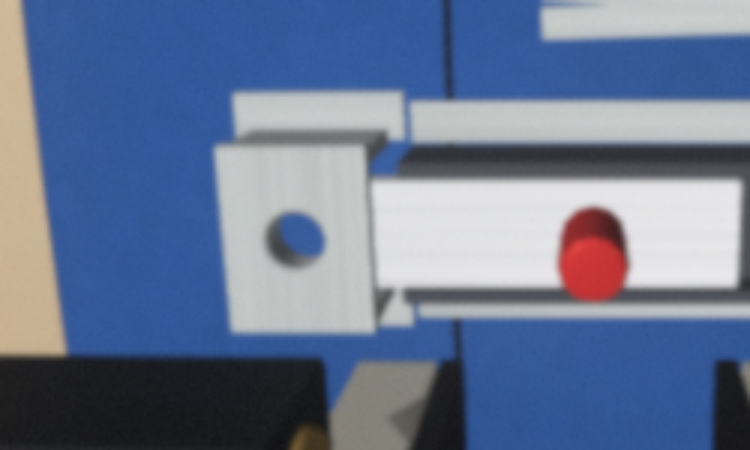

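Bar home: the blue box shows straight through both holes (crop 294,240). Hole estimate (0.5815, 0.037), with knob and vision agreeing. Now to the pin.

Call:
drive_tool:
  targets:
    - [-0.11, 0.9, 0, 0, 0, -0.2]
    - [-0.11, 1, 0, 0, 0, -0.2]
    - [-0.11, 1, 0, 0, 0, -0.2]
    - [-0.11, 1, 0, 0, 0, -0.2]
    - [-0.11, 1, 0, 0, 0, -0.2]
  claw: 1

```text
t: 7.82
eef_pos: [0.5705, 0.1557, 0.2377]
ee_rot: [3.141, 0.001, 0.04]
force: [0.4, 0.5, -0.9]
width: 0.0833
```

Call:
drive_tool:
  targets:
    - [-0.11, 1, 0, 0, 0, -0.2]
    - [-0.11, 1, 0, 0, 0, -0.2]
    - [-0.11, 1, 0, 0, 0, -0.2]
    - [-0.11, 1, 0, 0, 0, -0.2]
    - [0, 0.28, 0, 0, 0, 0]

```text
t: 8.45
eef_pos: [0.5528, 0.3276, 0.2372]
ee_rot: [3.14, 0.002, -0.041]
force: [0.3, -0.5, -0.4]
width: 0.0876
```

Call:
drive_tool:
  targets:
    - [0, 0, -0.5, 0, 0, 0]
    - [0, 0, 0, 0, 0, 0]

```text
t: 8.7
eef_pos: [0.5526, 0.3246, 0.2164]
ee_rot: [3.139, 0.003, -0.043]
force: [-0.1, 0.4, -0.1]
width: 0.0879
```

Run:
```python
from h import *
np.set_printoptions(precision=4,suppress=True)
s=arm.get_state();print(s["t"],s["eef_pos"],s["ee_rot"])
c=cal("wrist"); im,d=arm.grab_frame("wrist"); save("w3",im)
v,u=np.mgrid[0:420,0:560]; P=world(c,np.c_[u.ravel(),v.ravel()],d.ravel()); P[d.ravel()==0]=9; C=im.reshape(-1,3).astype(int)
near=(abs(P[:,0]-.555)<.04)&(abs(P[:,1]-.325)<.04)
t=near&(P[:,2]>.0985)&(P[:,2]<.11); print("handle top",t.sum(),np.median(P[t][:,2]),cv2.minAreaRect(P[t][:,:2].astype(np.float32)*1000))
t=near&(P[:,2]>.07)&(P[:,2]<.11)&(C.max(1)<90); print("black",t.sum(),cv2.minAreaRect(P[t][:,:2].astype(np.float32)*1000))
for t in ("pin","pin_handle","stand"):
    print(t,[(round(x["score"],2),c2w(c,x["point"]).round(4)) for x in arm.landmark_of(t,"wrist")[:3]])
```

```text
8.7 [0.5526 0.3246 0.2164] [ 3.1387  0.0032 -0.0431]
handle top 1125 0.10348468435366781 ((555.5963134765625, 326.8939208984375), (33.54890823364258, 24.242069244384766), 86.44324493408203)
black 1077 ((555.5448608398438, 325.3429260253906), (30.50722885131836, 24.349611282348633), 86.06292724609375)
pin [(0.93, array([ 0.4541,  0.3284, -0.0007])), (0.89, array([0.5522, 0.3209, 0.0288])), (0.66, array([0.5267, 0.2244, 0.0003]))]
pin_handle [(0.87, array([0.4607, 0.326 , 0.049 ])), (0.79, array([0.5548, 0.3232, 0.0864])), (0.58, array([0.5322, 0.2273, 0.0529]))]
stand [(0.74, array([0.5563, 0.3261, 0.0022]))]
```

View pics/w3.png

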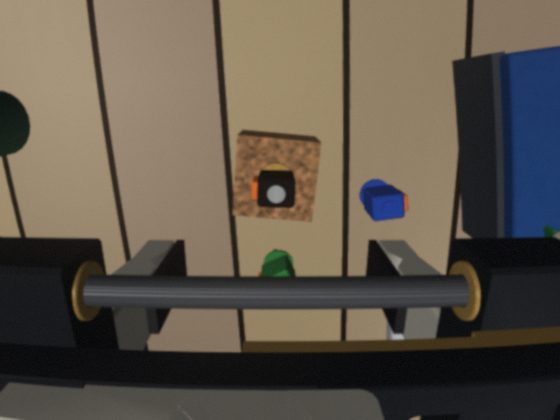

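The pin stands at (276,192), button on the left (+y). The jaws straddle it, and the blue (385,200) and green (277,262) look-alikes are clear of the fingers.

Call:
drive_tool:
  targets:
    - [0.07, 0.02, -0.8, 0, 0, -0.22]
    - [0, 0, -0.8, 0, 0, 0]
    - [0, 0, -0.8, 0, 0, 0]
    - [0, 0, -0.8, 0, 0, 0]
    - [0, 0, -0.4, 0, 0, 0]

```text
t: 9.52
eef_pos: [0.5563, 0.3259, 0.0735]
ee_rot: [3.141, 0.001, -0.067]
force: [-0.9, -0.0, 0.2]
width: 0.0881
```

Call:
drive_tool:
  targets:
    - [0, 0, 0, 0, 0, 0]

```text
t: 9.65
eef_pos: [0.5564, 0.3261, 0.0741]
ee_rot: [3.14, 0.001, -0.066]
force: [0.3, -0.2, 0.3]
width: 0.0875
```

Call:
drive_tool:
  targets:
    - [-0.02, -0.01, -0.2, 0, 0, 0]
    - [0, 0, 0, 0, 0, 0]
    - [0, 0, 0, 0, 0, 0]
    - [0, 0, 0, 0, 0, 0]
    - [0, 0, 0, 0, 0, 0]
  claw: 0
  newtons: 30

```text
t: 10.28
eef_pos: [0.5558, 0.3262, 0.0668]
ee_rot: [-3.141, -0.0, -0.066]
force: [-0.1, 0.4, -1.2]
width: 0.0433
```

Call:
drive_tool:
  targets:
    - [0, 0, 0, 0, 0, 0]
    - [0, 0, 0, 0, 0, 0]
    - [0, 0, 0, 0, 0, 0]
    - [0, 0, 0, 0, 0, 0]

```text
t: 10.78
eef_pos: [0.5557, 0.3259, 0.0666]
ee_rot: [3.141, -0.0, -0.066]
force: [0.1, -1.5, 1.4]
width: 0.0297
```

Call:
drive_tool:
  targets:
    - [0, 0, 0.3, 0, 0, 0]
    - [0, 0, 0.6, 0, 0, 0]
    - [0, 0, 0.9, 0, 0, 0]
    - [0, 0, 0.9, 0, 0, 0]
    - [0.05, -0.5, 0.1, 0, 0, 0]

```text
t: 11.4
eef_pos: [0.559, 0.3079, 0.1823]
ee_rot: [-3.137, -0.004, -0.064]
force: [0.7, -0.1, -2.3]
width: 0.0301
```

Call:
drive_tool:
  targets:
    - [0.1, -1, 0, 0, 0, 0]
    - [0.1, -1, 0, 0, 0, 0]
    - [0.1, -1, 0, 0, 0, 0]
    - [0.1, -1, 0, 0, 0, 0]
    - [0.1, -1, 0, 0, 0, 0]

```text
t: 12.02
eef_pos: [0.5771, 0.1043, 0.1782]
ee_rot: [3.142, 0.001, -0.066]
force: [0.8, 0.5, -0.8]
width: 0.0298
```

Call:
drive_tool:
  targets:
    - [0.1, -0.8, 0, 0, 0, 0]
    - [0, -0.5, 0, 0, 0, 0]
    - [0, -0.3, 0, 0, 0, 0]
    - [0, 0, 0, 0, 0, 0]
    - [0, 0, 0, 0, 0, 0]

```text
t: 12.65
eef_pos: [0.5818, 0.0428, 0.1786]
ee_rot: [-3.141, -0.0, -0.065]
force: [0.6, -0.2, -0.7]
width: 0.0298
```

Run:
```python
from h import *
s=arm.get_state();print(s["t"],s["eef_pos"],s["ee_rot"],s["force"],s["width"])
im,d=arm.grab_frame("wrist"); im2,_=arm.grab_frame("scene"); np.savez("s4.npz",im=im2,**cal("scene"))
a=cv2.resize(im2[150:270,170:330],(533,400),interpolation=cv2.INTER_CUBIC)
save("w4",np.hstack([cv2.resize(im[60:330,180:380],(266,400)),a]))
```

```text
12.65 [0.58177039 0.04277665 0.17856323] [-3.14142435e+00 -1.13675588e-04 -6.54671321e-02] [ 0.60565418 -0.23587058 -0.71364761] 0.02977060677004268
```

View pics/w4.png

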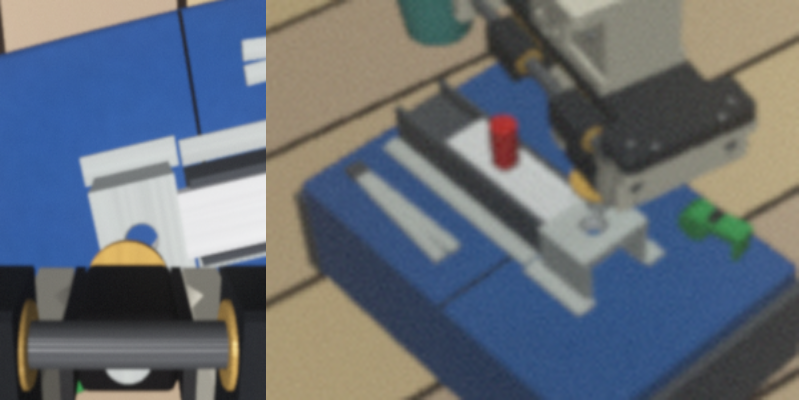

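Pin is upright in the jaws and the hole lies about 6 mm further in −y. I align and descend, feeling with the force reading.

Call:
drive_tool:
  targets:
    - [-0.01, -0.145, 0, 0, 0, 0]
    - [0, 0, -0.15, 0, 0, 0]
    - [0, 0, -0.2, 0, 0, 0]
    - [0, 0, 0, 0, 0, 0]
    - [0, 0, 0, 0, 0, 0]

```text
t: 13.38
eef_pos: [0.5813, 0.0363, 0.1644]
ee_rot: [3.141, 0.0, -0.066]
force: [-0.8, -0.3, -1.7]
width: 0.0302
```

Call:
drive_tool:
  targets:
    - [0, 0, -0.05, 0, 0, 0]
    - [0, 0, -0.05, 0, 0, 0]
    - [0, 0, 0, 0, 0, 0]

```text
t: 13.75
eef_pos: [0.5812, 0.0362, 0.1604]
ee_rot: [3.142, 0.0, -0.066]
force: [-0.1, 0.0, -1.4]
width: 0.03
```

Call:
drive_tool:
  targets:
    - [0, 0, -0.05, 0, 0, 0]
    - [0, 0, 0, 0, 0, 0]

```text
t: 14.0
eef_pos: [0.5812, 0.0362, 0.1584]
ee_rot: [3.142, 0.0, -0.066]
force: [-1.0, -0.4, -1.7]
width: 0.0301
```

Call:
drive_tool:
  targets:
    - [0.01, 0.02, -0.05, 0, 0, 0]
    - [0, 0, 0, 0, 0, 0]

```text
t: 14.25
eef_pos: [0.5816, 0.0371, 0.1564]
ee_rot: [3.142, 0.0, -0.066]
force: [-0.2, 0.4, -0.9]
width: 0.0299
```

Call:
drive_tool:
  targets:
    - [0, 0, -0.04, 0, 0, 0]
    - [0, 0, 0, 0, 0, 0]

```text
t: 14.5
eef_pos: [0.5816, 0.037, 0.1548]
ee_rot: [3.142, 0.0, -0.066]
force: [0.2, -0.0, -0.9]
width: 0.0303
```

Call:
drive_tool:
  targets:
    - [0, 0, -0.04, 0, 0, 0]
    - [0, 0, 0, 0, 0, 0]

```text
t: 14.75
eef_pos: [0.5816, 0.0371, 0.1532]
ee_rot: [3.142, 0.0, -0.066]
force: [0.0, -0.3, -1.4]
width: 0.0298
```

The tip is about 5 mm inside with no contact force. I continue gently.

Call:
drive_tool:
  targets:
    - [0, 0, -0.05, 0, 0, 0]
    - [0, 0, -0.05, 0, 0, 0]
    - [0, 0, 0, 0, 0, 0]

```text
t: 15.12
eef_pos: [0.5816, 0.0371, 0.1491]
ee_rot: [3.142, 0.0, -0.066]
force: [-0.4, 0.5, -1.2]
width: 0.0302
```

Call:
drive_tool:
  targets:
    - [0, 0, -0.05, 0, 0, 0]
    - [0, 0, -0.05, 0, 0, 0]
    - [0, 0, 0, 0, 0, 0]

```text
t: 15.5
eef_pos: [0.5816, 0.0371, 0.1451]
ee_rot: [3.142, 0.0, -0.066]
force: [0.4, -0.8, -1.2]
width: 0.0299
```

Call:
drive_tool:
  targets:
    - [0, 0, -0.05, 0, 0, 0]
    - [0, 0, -0.05, 0, 0, 0]
    - [0, 0, 0, 0, 0, 0]

```text
t: 15.88
eef_pos: [0.5816, 0.0371, 0.1411]
ee_rot: [3.142, 0.0, -0.066]
force: [-0.5, 0.1, -1.5]
width: 0.0297
```

Call:
drive_tool:
  targets:
    - [0, 0, -0.05, 0, 0, 0]
    - [0, 0, -0.05, 0, 0, 0]
    - [0, 0, 0, 0, 0, 0]

```text
t: 16.25
eef_pos: [0.5816, 0.0371, 0.1371]
ee_rot: [3.142, 0.0, -0.066]
force: [-0.4, 0.1, -1.4]
width: 0.0298
```

Call:
drive_tool:
  targets:
    - [0, 0, -0.04, 0, 0, 0]
    - [0, 0, -0.04, 0, 0, 0]
    - [0, 0, 0, 0, 0, 0]

```text
t: 16.62
eef_pos: [0.5818, 0.0371, 0.1344]
ee_rot: [3.142, -0.0, -0.066]
force: [-1.8, -0.1, 3.3]
width: 0.0298
```

Call:
drive_tool:
  targets:
    - [0, 0, -0.04, 0, 0, 0]
    - [0, 0, 0, 0, 0, 0]

```text
t: 16.88
eef_pos: [0.5818, 0.0371, 0.1327]
ee_rot: [-3.142, -0.0, -0.066]
force: [-1.2, -1.2, 4.4]
width: 0.0297
```

Call:
drive_tool:
  targets:
    - [0, 0, -0.03, 0, 0, 0]
    - [0, 0, 0, 0, 0, 0]

```text
t: 17.12
eef_pos: [0.5818, 0.0371, 0.1315]
ee_rot: [3.142, -0.0, -0.066]
force: [-3.2, -0.3, 5.2]
width: 0.0297
```

Call:
drive_tool:
  targets:
    - [0, 0, -0.03, 0, 0, 0]
    - [0, 0, 0, 0, 0, 0]
    - [0, 0, 0, 0, 0, 0]

```text
t: 17.5
eef_pos: [0.5818, 0.037, 0.1304]
ee_rot: [3.142, -0.0, -0.066]
force: [-2.1, -0.3, 6.0]
width: 0.0299
```

Yield about 6 mm at about 7 N on the collar. I hold there and open the fingers.

Call:
drive_tool:
  targets:
    - [0, 0, 0, 0, 0, 0]
    - [0, 0, 0, 0, 0, 0]
    - [0, 0, 0, 0, 0, 0]
    - [0, 0, 0, 0, 0, 0]
    - [0, 0, 0, 0, 0, 0]
  claw: 0.65

```text
t: 18.12
eef_pos: [0.5817, 0.037, 0.13]
ee_rot: [3.142, 0.0, -0.066]
force: [0.2, 0.3, -0.2]
width: 0.0569
```

Call:
drive_tool:
  targets:
    - [0, 0, 0.2, 0, 0, 0]
    - [0, 0, 0.6, 0, 0, 0]
    - [0, 0, 1, 0, 0, 0]
    - [0, 0, 1, 0, 0, 0]
    - [0, 0.3, 0, 0, 0, 0]

```text
t: 18.75
eef_pos: [0.5836, 0.0492, 0.2467]
ee_rot: [-3.139, -0.007, -0.067]
force: [0.4, 0.1, -0.3]
width: 0.0572
```

Call:
drive_tool:
  targets:
    - [-0.3, 1, 0, 0, 0, 0]
    - [-0.3, 1, 0, 0, 0, 0]
    - [-0.3, 1, 0, 0, 0, 0]
    - [-0.3, 1, 0, 0, 0, 0]
    - [0, 0, 0, 0, 0, 0]

```text
t: 19.38
eef_pos: [0.5328, 0.2114, 0.2419]
ee_rot: [-3.142, 0.0, -0.063]
force: [1.0, -0.0, -0.5]
width: 0.0569
```

Run:
```python
from h import *
np.set_printoptions(precision=4,suppress=True)
s=arm.get_state();print(s["t"],s["eef_pos"],s["force"],s["width"])
out=[]
for n in("top","scene"):
    c=cal(n); im,d=arm.grab_frame(n)
    v,u=np.mgrid[0:420,0:560]; P=world(c,np.c_[u.ravel(),v.ravel()],d.ravel()); P[d.ravel()==0]=9; C=im.reshape(-1,3).astype(int)
    t=(abs(P[:,0]-.582)<.03)&(abs(P[:,1]-.037)<.03)&(P[:,2]>.15); print(n,"handle",t.sum(),np.percentile(P[t][:,2],[50,90,98]),P[t].mean(0))
    q=P[t]; q=q[q[:,2]>.162]; print(cv2.minAreaRect(q[:,:2].astype(np.float32)*1000))
    for l in("knob_mark","pin"): print(l,[(round(x["score"],2),c2w(c,x["point"]).round(3)) for x in arm.landmark_of(l,n)[:3]])
    k=(C[:,0]>90)&(C[:,1]<60)&(C[:,2]<70)&(abs(P[:,0]-.593)<.03)&(abs(P[:,1]+.045)<.03)&(P[:,2]>.146); print("knob",P[k].mean(0))
    out.append(cv2.resize(im[150:270,170:330] if n=="scene" else im[130:250,210:370],(400,300),interpolation=cv2.INTER_CUBIC))
save("f5",np.hstack(out))
```

```text
19.375 [0.5328 0.2114 0.2419] [ 0.9964 -0.0226 -0.487 ] 0.05693756761281063
top handle 217 [0.1684 0.1708 0.1719] [0.5791 0.0385 0.1671]
((580.1187133789062, 39.353511810302734), (32.22422409057617, 23.58815574645996), 88.3778076171875)
knob_mark [(0.68, array([ 0.498, -0.305,  0.002])), (0.63, array([ 0.599, -0.086,  0.118]))]
pin [(0.67, array([ 0.597, -0.085,  0.119])), (0.63, array([0.459, 0.326, 0.003])), (0.59, array([0.585, 0.036, 0.101]))]
knob [ 0.5916 -0.0419  0.1512]
scene handle 255 [0.1667 0.1701 0.1708] [0.5862 0.042  0.1643]
((583.6571655273438, 38.69383239746094), (34.347660064697266, 23.55632209777832), 87.65204620361328)
knob_mark [(0.95, array([ 0.597, -0.087,  0.119])), (0.65, array([0.581, 0.037, 0.152]))]
pin [(0.82, array([0.583, 0.035, 0.099])), (0.57, array([0.458, 0.325, 0.004]))]
knob [ 0.5953 -0.0379  0.1501]
```

View pics/f5.png

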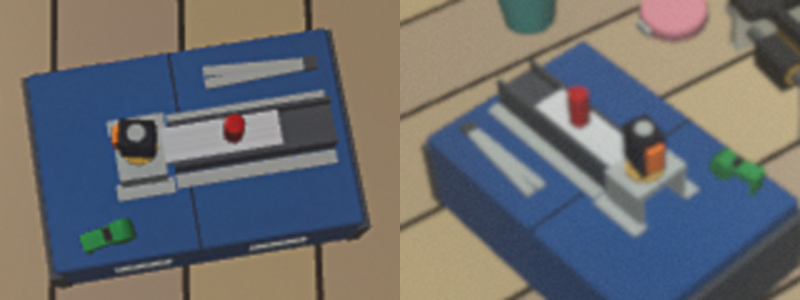

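```bash
python3 -c "
from station import arm
print(arm.job_done())"
```

```text
the job is handed in; nothing more can be done
None
```

The job is handed in at about 19.5 s of the 67 s allowed. The bolt bar is home and the ball-lock pin is through staple and bar, and by my last checks it is locked.

- **Bar:** I gripped the red knob and slid it about 33.5 mm to the stop. The push there read 33 N on the tool. Afterwards the blue box showed straight through both holes.
- **Pin:** I took the black pin with the orange button from the cork stand at 30 N, with the button fully in (grip width 30 mm). It entered the hole with no noticeable contact force. I pressed the collar about 6 mm, at roughly 7 N, held there and opened the fingers.
- **Last checks:** The tip height worked out from depth is about 97–98 mm, which fits a locked pin; unlocked it would be about 103 mm. The orange button is visibly out again, and the knob stayed home within about 4 mm by camera. The tweezers and whistle look unmoved, and the robot touches nothing.
- **Disagreements:** The knob was already about 11 mm forward of the drawn-back position when I started. In the final picture the landmark network still put `knob_mark` at its nominal foot. The top camera's best "pin" guess was the knob. I relied on depth and colour instead.

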